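# Fetch the sample jar from behind the reagent bottles

## Task

Two tall reagent bottles stand in the grey tray in front of a low lidded sample jar: first move both bottles out onto the blue bench mat, then take the jar from the tray and set it in the middle of the balance's round steel pan. Once the jar is on the pan, put each bottle back in the tray, upright, at the very spot where it stood at the start. Set everything down gently, without dropping it, and leave the beaker, the porcelain dish and the pipette tip box alone.

Things in the scene. Friction and masses are not known exactly. Their poses are not given: they have to be found in the camera images.
- round_bottle: Round amber glass bottle, paper label, 155 mm tall, about 0.28 kg. Body 60 mm in diameter up to 98 mm, shoulder to a 28 mm neck at 118 mm, black cap 38 mm in diameter from 128 to 155 mm (tight: lift by it). Origin: centre of underside, z up. Starts upright in the tray, front left or front right of the jar; must return to that spot within 15 mm, turned any way.
- square_bottle: Square white plastic bottle, 132 mm tall, about 0.25 kg. Body 58 x 58 mm up to 95 mm, shoulder, round white cap 48 mm in diameter from 107 to 132 mm (tight: lift by it). Origin: centre of underside, z up, x and y along the square's sides. Starts upright beside the round bottle, centres 84 to 100 mm apart; must return to its spot within 15 mm, turned any way.
- jar: Low round glass sample jar with an aluminium lid, 50 mm tall, 48 mm in diameter (lid 49 mm, from 34 to 50 mm high, fixed on), about 0.12 kg. Origin: centre of its underside; z up. Starts in the tray behind the gap between the two bottles, only some 5 to 30 mm from them.
- tray: Shallow grey plastic tray, fixed, 200 (x) x 280 (y) mm outside, walls 4 mm thick and 24 mm high over the bench, floor 4 mm thick (inner floor 4 mm above the origin). Origin: centre of its underside, on the bench; its x points away from the robot, its y along the row of the two bottles.
- mat: Thin blue bench mat, fixed, the side area for the bottles: 220 (x) x 150 (y) mm, 4 mm thick, bare at the start. Origin: centre of its underside, so its top is 4 mm above; x along its long side. Lies to the left or right of the tray.
- balance: White laboratory balance, fixed, 210 (x) x 170 (y) x 50 mm, with a grey display panel along its edge nearest the robot (-x) and a round steel pan. Origin: centre of its underside. Stands on the side of the tray where the mat is not. The pan does not sink.
- pan (a point): Centre of the top face of the balance's round steel pan, which is 110 mm in diameter, flat, and 66 mm above the bench.
- beaker: Bystander: small empty glass beaker, 54 mm in diameter, 60 mm high, in a far corner of the tray, left or right of the jar, its centre some 100 mm from it. Origin: centre of its underside. Leave alone.
- dish: Bystander: small white porcelain dish, 56 mm in diameter, 32 mm high, in the other far corner of the tray. Origin: centre of its underside. Leave alone.
- tip_box: Bystander: blue pipette tip box, 82 x 122 x 58 mm, on the bench beyond the tray. Origin: centre of its underside. Leave alone.
There are look-alikes about, which are no part of the job. What is shaped like the square_bottle but turquoise or yellow is not meant.

How it is judged:
On the way, in this order (a step that is already met when the one before it is completed fails the run):
1. both bottles stand released on the mat while the jar still stands where it was in the tray (x of round_bottle in the frame of mat between -0.09 and 0.09 m and y of round_bottle in the frame of mat between -0.055 and 0.055 m and z of each of round_bottle, square_bottle in the frame of mat below 0.012 m and angle between each of round_bottle, square_bottle's own z axis and vertical below 0.1 rad and contact force between the fingers and round_bottle below 0.3 N and linear speed of each of round_bottle, square_bottle below 0.03 m/s and x of square_bottle in the frame of mat between -0.09 and 0.09 m and y of square_bottle in the frame of mat between -0.055 and 0.055 m and contact force between the fingers and square_bottle below 0.3 N and distance of jar from where it was at the start of the episode below 0.015 m), for 0.2 s.
2. the jar stands released in the middle of the pan while both bottles still stand on the mat (horizontal distance between jar and pan below 0.015 m and z of jar in the frame of pan between -0.008 and 0.008 m and angle between each of jar, round_bottle, square_bottle's own z axis and vertical below 0.1 rad and contact force between the fingers and jar below 0.3 N and linear speed of jar below 0.03 m/s and x of round_bottle in the frame of mat between -0.09 and 0.09 m and y of round_bottle in the frame of mat between -0.055 and 0.055 m and z of each of round_bottle, square_bottle in the frame of mat below 0.012 m and x of square_bottle in the frame of mat between -0.09 and 0.09 m and y of square_bottle in the frame of mat between -0.055 and 0.055 m), for 0.2 s.
At the end, for the whole second after the job is handed in: The jar stands upright on the balance pan, its centre within 15 mm of the pan's; each bottle stands upright in the tray within 15 mm of where it stood at the start; all three are released and at rest (horizontal distance between jar and pan below 0.015 m and z of jar in the frame of pan between -0.008 and 0.008 m and angle between each of jar, round_bottle, square_bottle's own z axis and vertical below 0.1 rad and distance of each of round_bottle, square_bottle from where it was at the start of the episode below 0.015 m and contact force between the fingers and round_bottle below 0.3 N and linear speed of each of round_bottle, square_bottle, jar below 0.03 m/s and contact force between the fingers and square_bottle below 0.3 N and contact force between the fingers and jar below 0.3 N); the robot touches nothing.
It fails at once if the beaker, the porcelain dish or the tip box is shifted by more than 20 mm (distance of any of beaker, dish, tip_box from where it was at the start of the episode above 0.02 m).
It fails at once if a bottle or the jar is tipped over (beyond 35 degrees) (angle between any of round_bottle, square_bottle, jar's own z axis and vertical above 0.61 rad).
It fails at once if a bottle or the jar is dropped (out of the fingers and falling at over 0.7 m/s, as after 25 mm) ((contact force between the fingers and round_bottle below 0.1 N and linear speed of round_bottle above 0.7 m/s) or (contact force between the fingers and square_bottle below 0.1 N and linear speed of square_bottle above 0.7 m/s) or (contact force between the fingers and jar below 0.1 N and linear speed of jar above 0.7 m/s)).
It also fails if it takes over 134 s, if anything falls off the work surface, if the arm or the gripper's body presses on something with over 40 N, if the wrist force passes 120 N, or if a joint passes its speed limit or range.

## Robot

A 6-joint arm with a two-finger parallel gripper is mounted at the origin on the work surface. World frame = base frame: x ahead of the robot, y to its left, z up, the work surface at z = 0. Lengths are in m, angles in rad, forces in N, time in s.
With the tool pointing down it reaches from about 0.25 to 0.725 m from the base axis. Payload 4 kg.
Tool frame: the origin (TCP) lies on the centre line of the jaws, within the pads' length; the fingertips stand 17 mm ahead of it and the grasp point (between the pads) lies 2 mm behind it; z points along the fingers, y is the line along which they close (so a half turn about z gives the same grasp; the last joint's range is limited). The gripper opens to 85 mm and grips with 20 to 120 N. Pads are 22 mm wide; open, the fingers measure 114 mm over their backs; the gripper's body (76 mm by 85 mm) begins 54 mm behind the grasp point. The pads swing forward as they close: fully open they stand 13 mm farther back than shut.
Start: joints at [1.27, 0.241, 0.005, 1.335, 0, 1.571], TCP at [0.148, 0.478, 0.248] pointing down, gripper open.
Joint ranges: [-2.72, 2.72], [-1.05, 1.87], [-1.09, 1.28], [-1.99, 2.15], [-1.42, 1.44], [-3.14, 3.14]. Speed limits (rad/s): [2.79, 2.79, 3.14, 3.14, 3.14, 3.14].

## Interface

Orientations are given as a unit quaternion [x, y, z, w].
In Python, from workcell import bot, camera, get_calibration gives the robot as it stands.
- The arm moves only by the tool apply_moves, never from a script. Its argument "steps" is a list of rows, each a list of 3 entries, a list of its own where there are three numbers: the shift along the tool's x, y, z as a fraction of full scale, then the turn, a rotation vector about the tool's x, y, z as a fraction of full scale, then the opening, from 0 (shut) to 1 (fully open). A call has exactly 8 rows; each row shifts and turns the commanded pose from where the row before left it, along the tool's axes as they then stand; what a row does not reach is not made up. Full scale, the value 1, is 20 cm for a shift and pi rad for a turn. A row lasts 1/12 s, in which the tool goes at most 41.7 mm and 7.16 degrees, less where a joint would pass 70% of its speed; a pose out of reach is approached as far as the arm can. A call with a number of a shift or a turn outside -1 to 1 is refused whole. A call with a gripper value outside its range is refused whole. The fingers move at their own pace and stop on an object; the grip force is fixed at half the most. Time passes only in rows, so rows that do not move let the fingers close, or fill a call up. It gives the time, the measured TCP pose, the force, the opening and the grip force at its end, in the units of the state.
- bot.get_obs(): the state, without advancing time (a new reading comes with each control period).
- camera(name): name is "scene" or "top" or "wrist"; returns (picture, depth): 480x640x3 uint8, red, green, blue; 480x640 float32, m along the optical axis (not along the pixel's ray), 0 where there is no reading.
- get_calibration(name): a dict with "fov_y" (degrees; the focal length in pixels is half the picture's height over the tangent of half this angle, whatever the lens; pixels are square), "cx", "cy" (the principal point, pixels), "rvec" (rotation vector, rad) and "tvec" (3), from world to camera coordinates, as OpenCV has them. Camera axes: x right, y down, z forward; pixel columns grow to the right and rows downward; lengths in m; the calibration is good to about 2 mm. A picture is of the moment at which its call begins: read the wrist's pose just before it. get_calibration takes no time and is no camera call; for the wrist camera it gives the pose at the moment of the call.
- bot.job_done(): hands the job in; it is judged then, once.
The state is a dict: "clock": time; "joint_pos": joint angles; "joint_vel": joint speeds; "tau": joint torques, N m; "eef_pos": TCP position; "tool_rot": TCP orientation; "ft_force": force on the tool from outside, world axes, zero at the start; "ft_torque": the same for the moment, N m; "grip_width": finger opening in m; "grasp_force": force on a finger pad.
Only numpy, scipy, OpenCV 4.12 (cv2) and the standard library are available. Lean on these libraries where they do the work, as an engineer would, in place of code of your own. Each camera call takes 0.05 s, during which the arm holds its last target. There are 200 camera calls.

## Working session

There is one attempt and no reset: what is moved stays moved. The work goes in short steps, Python scripts to look and compute and a tool call to move; the robot and the scene stay as the last step left them, time stands still between calls to the robot, and variables do not carry over. Pictures are saved under pics/ and viewed, at most 14 in all, crops included, and the job is handed in when it is done.

Besides the shell and the picture viewer there is one more tool, called after "Call:" as name(argument=value, ...) on one line, values as JSON. apply_moves: Moves the arm, as the interface text tells. Its arguments: {"type":"object","properties":{"steps":{"type":"array"}},"required":["steps"]}

```bash
mkdir -p pics; cat > h.py <<'E'
import numpy as np, cv2
from workcell import bot, camera, get_calibration
from scipy.spatial.transform import Rotation as R
def cal(n):
    c=get_calibration(n); f=240/np.tan(np.radians(c["fov_y"])/2)
    return np.array([[f,0,c["cx"]],[0,f,c["cy"]],[0,0,1]]),R.from_rotvec(np.ravel(c["rvec"])).as_matrix(),np.ravel(c["tvec"])
def cloud(n):
    K,Rm,t=cal(n); im,d=camera(n)
    v,u=np.mgrid[:480,:640]
    p=np.stack([(u-K[0,2])/K[0,0]*d,(v-K[1,2])/K[1,1]*d,d],-1)
    w=(p-t)@Rm
    w[d==0]=np.nan
    return im,w
def ray(n,u,v,z):
    K,Rm,t=cal(n); d=Rm.T@np.array([(u-K[0,2])/K[0,0],(v-K[1,2])/K[1,1],1]); o=-Rm.T@t
    return o+d*(z-o[2])/d[2]
def save(im,name): cv2.imwrite("pics/"+name,im[...,::-1])
E
python3 - <<'E'
from h import *
for n in("scene","top"):
    im,w=cloud(n); save(im,n+".png"); np.savez(n,im=im,w=w)
    print(n,{k:np.round(v,3) for k,v in get_calibration(n).items()})
o=bot.get_obs(); print(o)
E
```

```text
scene {'fov_y': np.float64(49.971), 'cx': np.float64(334.488), 'cy': np.float64(237.266), 'rvec': array([ 1.14 ,  2.584, -0.757]), 'tvec': array([ 0.375, -0.302,  1.397])}
top {'fov_y': np.float64(52.694), 'cx': np.float64(325.438), 'cy': np.float64(239.079), 'rvec': array([ 2.166, -2.167,  0.127]), 'tvec': array([-0.007,  0.559,  1.115])}
{'clock': 0.1, 'joint_pos': array([ 1.26999615e+00,  2.41348339e-01,  3.87796968e-03,  1.33518086e+00,
       -9.60869890e-07,  1.57080612e+00]), 'joint_vel': array([ 0.00127314, -0.00194682,  0.00296675,  0.00150487,  0.00038173,
        0.00116481]), 'tau': array([-7.85108587e-04, -3.73136652e+01,  2.53010470e+01,  1.08525853e-02,
       -6.83941198e-05,  8.45704392e-06]), 'eef_pos': array([0.14798928, 0.47705574, 0.24750385]), 'tool_rot': array([ 1.49838493e-01,  9.88710051e-01, -9.17056025e-04, -1.38484256e-04]), 'ft_force': array([0.30162699, 1.15350015, 1.11741685]), 'ft_torque': array([ 0.00079279, -0.03222063,  0.01834305]), 'grasp_force': 0.0, 'grip_width': 0.08530438908939032}
```

View pics/top.png

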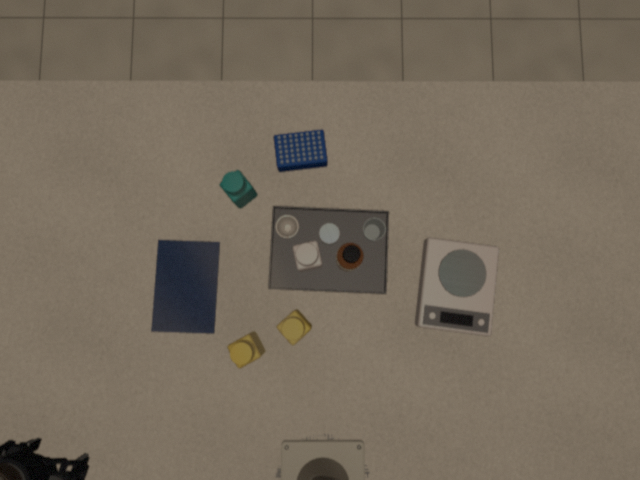

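View pics/scene.png

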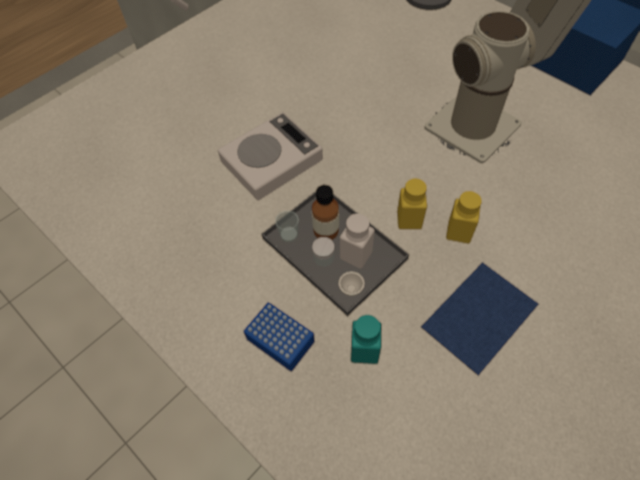

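The top view shows the white square bottle at (307,253), the amber round one at (350,253) and the jar lid at (329,233). The mat is on the left at (186,286) and the balance pan on the right at (462,273). The look-alikes are turquoise (236,187) and yellow (294,326) and (243,350). Only the bottle at (307,253) is white and in the tray, so it is the one meant.

```bash
python3 - <<'E'
from h import *
from scipy import ndimage
D=np.load("top.npz"); im,w=D["im"],D["w"]; hsv=cv2.cvtColor(im,cv2.COLOR_RGB2HSV)
def blob(name,m,box,zp):
    u0,v0,u1,v1=box; M=np.zeros((480,640),np.uint8); M[v0:v1,u0:u1]=m[v0:v1,u0:u1]*255
    c=max(cv2.findContours(M,cv2.RETR_EXTERNAL,cv2.CHAIN_APPROX_NONE)[0],key=cv2.contourArea)
    r=cv2.minAreaRect(c); mm=M>0
    print(name,np.round(r,1) if 0 else r,"ray",np.round(ray("top",*r[0],zp),4),"depthmed",np.round(np.nanmedian(w[mm],0),4)); return r
z=w[...,2]
blob("roundcap",z>0.145,(335,235,370,275),.159)
blob("sqcap",(z>0.122),(285,230,328,275),.136)
blob("jar",(z>0.044)&(z<.07),(315,220,342,246),.054)
H,S,V=[hsv[...,i].astype(int) for i in range(3)]
r=blob("mat",(S>110)&(H>95)&(H<130),(130,220,235,350),.004)
print(np.round([ray("top",*p,.004) for p in cv2.boxPoints(r)],3)[:,:2])
r=blob("tray",(V<90)&(S<60),(260,195,400,300),.024)
print(np.round([ray("top",*p,.024) for p in cv2.boxPoints(r)],3)[:,:2])
blob("pan",(z>0.058)&(z<.075),(425,240,500,310),.066)
print("balance z",np.round(np.nanmedian(z[250:300,445:480]),4))
for n,b in dict(yel1=(270,300,320,350),yel2=(220,325,270,375),turq=(215,165,260,212)).items(): blob(n,z>.12,b,.132)
print(np.round(ray("top",374,232,.06),3),np.round(ray("top",287,227,.03),3))
crop=cv2.resize(im[195:305,255:405],None,fx=5,fy=5,interpolation=cv2.INTER_CUBIC); save(crop,"crop.png")
o=get_calibration("wrist"); print(o)
E
```

```text
roundcap ((351.2500305175781, 253.75003051757812), (16.970561981201172, 17.677669525146484), 45.0) ray [ 0.514  -0.0603  0.159 ] depthmed [ 0.5137 -0.0599  0.1574]
sqcap ((306.5, 254.0), (22.0, 21.0), 90.0) ray [0.5154 0.0342 0.136 ] depthmed [0.5155 0.0352 0.1346]
jar ((329.0, 233.0), (20.0, 20.0), 0.0) ray [ 0.5709 -0.0151  0.054 ] depthmed [ 0.5707 -0.0151  0.0524]
mat ((163.75001525878906, 257.7500305175781), (0.7071067094802856, 1.4142134189605713), 45.0) ray [0.5171 0.382  0.004 ] depthmed [0.5213 0.3695 0.0029]
[[0.517 0.384]
 [0.519 0.381]
 [0.518 0.38 ]
 [0.515 0.383]]
tray ((328.8780517578125, 249.4945831298828), (117.72822570800781, 83.1845474243164), 2.544804334640503) ray [ 0.5351 -0.0152  0.024 ] depthmed [ 0.5263 -0.0232  0.0031]
[[ 0.443  0.128]
 [ 0.641  0.121]
 [ 0.629 -0.161]
 [ 0.431 -0.149]]
pan ((462.00006103515625, 273.0000305175781), (48.08325958251953, 46.66904067993164), 45.0) ray [ 0.4775 -0.3178  0.066 ] depthmed [ 0.4775 -0.3183  0.0645]
balance z 0.0641
yel1 ((292.5000305175781, 329.0000305175781), (21.920310974121094, 21.920310974121094), 45.0) ray [0.357  0.0633 0.132 ] depthmed [0.357  0.0643 0.1306]
yel2 ((241.0, 353.5), (23.0, 22.0), 90.0) ray [0.3065 0.1709 0.132 ] depthmed [0.3073 0.1712 0.1309]
turq ((232.5, 182.5), (21.0, 21.0), 90.0) ray [0.6722 0.1962 0.132 ] depthmed [0.6734 0.1966 0.1302]
[ 0.572 -0.119  0.06 ] [0.588 0.084 0.03 ]
{'fov_y': 59.734351476610854, 'cx': 312.88716010016867, 'cy': 237.0057937241844, 'rvec': array([-2.35259317, -1.73526359, -0.22286661]), 'tvec': array([-0.49889237, -0.0332508 ,  0.37748782])}
```

View pics/crop.png

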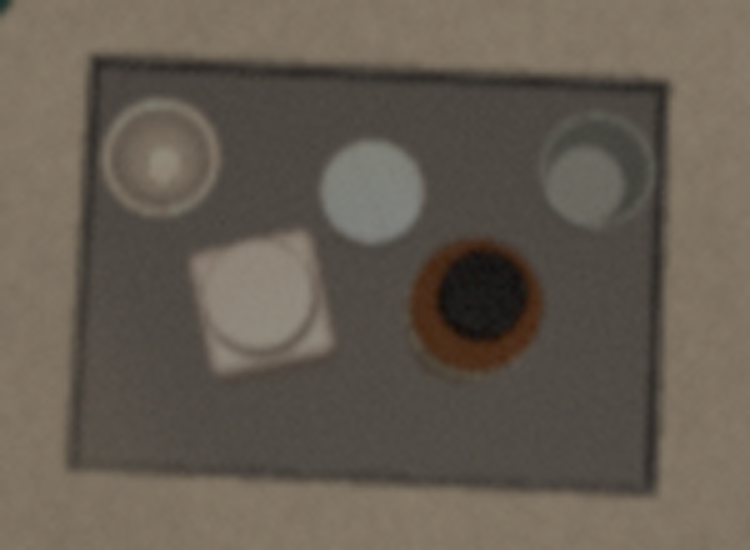

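The crop confirms it: the white square bottle (~260,300), the amber bottle (~482,300), and the jar lid (~372,190) behind the gap between them. I'll take the square bottle first because it is on the mat's side. First I turn the tool so its x axis is world y and its y axis is world x, then go above the bottle.

Call:
apply_moves(steps=[[[0, 0, 0], [0, 0, 0.0337], 1], [[0, 0, 0], [0, 0, 0.0337], 1], [[0, 0, 0], [0, 0, 0.0337], 1], [[0, 0, 0], [0, 0, 0.0337], 1], [[0, 0, 0], [0, 0, 0.0337], 1], [[0, 0, 0], [0, 0, 0.0337], 1], [[0, 0, 0], [0, 0, 0.0337], 1], [[0, 0, 0], [0, 0, 0.0337], 1]])

```text
clock: 0.77
eef_pos: [0.148, 0.4772, 0.2478]
tool_rot: [0.545, 0.838, -0.001, 0.0]
ft_force: [0.2, -0.8, -0.3]
grip_width: 0.0852
grasp_force: 0.0
```

Call:
apply_moves(steps=[[[0, 0, 0], [0, 0, 0.0337], 1], [[0, 0, 0], [0, 0, 0.0337], 1], [[0, 0, 0], [0, 0, 0.0337], 1], [[0, 0, 0], [0, 0, 0.0337], 1], [[-0.11, 0.09, 0], [0, 0, 0], 1], [[-0.11, 0.09, 0], [0, 0, 0], 1], [[-0.11, 0.09, 0], [0, 0, 0], 1], [[-0.11, 0.09, 0], [0, 0, 0], 1]])

```text
clock: 1.43
eef_pos: [0.2204, 0.3883, 0.2478]
tool_rot: [0.707, 0.707, -0.001, 0.0]
ft_force: [0.9, 0.0, 0.2]
grip_width: 0.0851
grasp_force: 0.0
```

Call:
apply_moves(steps=[[[-0.11, 0.09, 0], [0, 0, 0], 1], [[-0.11, 0.09, 0], [0, 0, 0], 1], [[-0.11, 0.09, 0], [0, 0, 0], 1], [[-0.11, 0.09, 0], [0, 0, 0], 1], [[-0.11, 0.09, 0], [0, 0, 0], 1], [[-0.11, 0.09, 0], [0, 0, 0], 1], [[-0.11, 0.09, 0], [0, 0, 0], 1], [[-0.11, 0.09, 0], [0, 0, 0], 1]])

```text
clock: 2.1
eef_pos: [0.3644, 0.2121, 0.248]
tool_rot: [0.707, 0.707, -0.0, -0.0]
ft_force: [0.4, 1.0, -0.8]
grip_width: 0.0855
grasp_force: 0.0
```

```bash
cat >> h.py <<'E'
def go(*t):
    o=bot.get_obs(); p=o["eef_pos"]; M=R.from_quat(o["tool_rot"]).as_matrix()
    print("clock %.2f"%o["clock"],"pos",np.round(p,4),"grip",round(o["grip_width"],4),round(o["grasp_force"],1),"tool y",np.round(M[:,1],3),"z",np.round(M[:,2],3),"F",np.round(o["ft_force"],1))
    for q in t:
        print(" to",q,"total frac",np.round(M.T@(np.array(q)-p)/.2,3)); p=np.array(q)
E
python3 - <<'E'
from h import *
go((.515,.0345,.25))
D=np.load("top.npz"); im,w=D["im"],D["w"]
pts=[ray("top",u,v,.004) for u,v in ((160,240),(219,241),(214,332),(152,331))]; print(np.round(pts,3)); print(np.mean(pts,0))
a=im.astype(int); m=((a[...,2]-a[...,0]>20)&(np.mgrid[:480,:640][1]<240)&(np.mgrid[:480,:640][0]<400)).astype(np.uint8)
c=max(cv2.findContours(m,cv2.RETR_EXTERNAL,cv2.CHAIN_APPROX_NONE)[0],key=cv2.contourArea); r=cv2.minAreaRect(c); print(r, ray("top",*r[0],.004))
E
```

```text
clock 2.10 pos [0.3644 0.2121 0.248 ] grip 0.0855 0.0 tool y [ 1.    -0.    -0.001] z [-0.001 -0.    -1.   ] F [ 0.4  1.  -0.8]
 to (0.515, 0.0345, 0.25) total frac [-0.888  0.753 -0.01 ]
[[0.56  0.393 0.004]
 [0.558 0.25  0.004]
 [0.341 0.257 0.004]
 [0.343 0.403 0.004]]
[0.45054275 0.32577072 0.004     ]
((229.5, 186.0), (30.0, 19.0), 90.0) [0.69306425 0.22766147 0.004     ]
```

Call:
apply_moves(steps=[[[-0.11, 0.094, 0], [0, 0, 0], 1], [[-0.11, 0.094, 0], [0, 0, 0], 1], [[-0.11, 0.094, 0], [0, 0, 0], 1], [[-0.11, 0.094, 0], [0, 0, 0], 1], [[-0.11, 0.094, 0], [0, 0, 0], 1], [[-0.11, 0.094, 0], [0, 0, 0], 1], [[-0.11, 0.094, 0], [0, 0, 0], 1], [[-0.11, 0.095, 0], [0, 0, 0], 1]])

```text
clock: 2.77
eef_pos: [0.515, 0.0361, 0.2478]
tool_rot: [0.707, 0.707, -0.0, -0.0]
ft_force: [-0.5, 0.6, -0.7]
grip_width: 0.0853
grasp_force: 0.0
```

```bash
python3 - <<'E'
from h import *
im,w=cloud("wrist"); save(im,"w1.png"); z=w[...,2]
for n,m in (("sq",(z>.128)&(z<.142)&(w[...,1]>0)&(w[...,1]<.08)),("round",(z>.15)&(z<.166)&(w[...,1]<0))):
    if m.sum(): print(n,m.sum(),np.round(w[m].min(0),4),np.round(w[m].max(0),4),np.round(np.median(w[m],0),4))
go((.515,.0345,.124))
E
```

```text
sq 9646 [0.3347 0.0111 0.128 ] [0.5416 0.08   0.1375] [0.4967 0.0493 0.1331]
round 2669 [ 0.4974 -0.0731  0.15  ] [ 0.5352 -0.0414  0.1602] [ 0.516  -0.0558  0.1579]
clock 2.82 pos [0.5183 0.0325 0.2475] grip 0.0853 0.0 tool y [ 1.    -0.005  0.002] z [ 0.002 -0.003 -1.   ] F [ 4.2 -0.7  0.7]
 to (0.515, 0.0345, 0.124) total frac [ 0.012 -0.018  0.617]
```

View pics/w1.png

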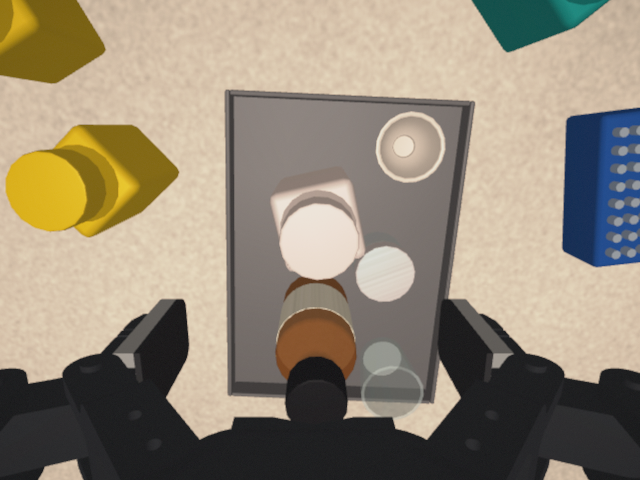

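The wrist view shows the white cap at (318,240) and the black cap at (316,390). They agree with the top view to about 2 mm, so I descend and grip the white cap.

Call:
apply_moves(steps=[[[-0.003, 0.003, 0.1], [0, 0, 0], 1], [[-0.003, 0.003, 0.1], [0, 0, 0], 1], [[0, 0, 0.1], [0, 0, 0], 1], [[0, 0, 0.1], [0, 0, 0], 1], [[0, 0, 0.08], [0, 0, 0], 1], [[0, 0, 0.07], [0, 0, 0], 1], [[0, 0, 0.05], [0, 0, 0], 1], [[0, 0, 0.02], [0, 0, 0], 1]])

```text
clock: 3.48
eef_pos: [0.5143, 0.0362, 0.1223]
tool_rot: [0.707, 0.707, -0.001, -0.001]
ft_force: [0.4, 0.0, -0.5]
grip_width: 0.085
grasp_force: 0.0
```

Call:
apply_moves(steps=[[[0, 0, 0], [0, 0, 0], 1], [[0, 0, 0], [0, 0, 0], 0.6], [[0, 0, 0], [0, 0, 0], 0.4], [[0, 0, 0], [0, 0, 0], 0.2], [[0, 0, 0], [0, 0, 0], 0.2], [[0, 0, 0], [0, 0, 0], 0.2], [[0, 0, 0], [0, 0, 0], 0.2], [[0, 0, 0], [0, 0, 0], 0.2]])

```text
clock: 4.15
eef_pos: [0.517, 0.0363, 0.1257]
tool_rot: [0.707, 0.707, 0.001, 0.001]
ft_force: [0.3, -0.2, 5.5]
grip_width: 0.0462
grasp_force: 61.7
```

```bash
python3 -c "
from h import *
go()"
```

```text
clock 4.15 pos [0.517  0.0363 0.1257] grip 0.0462 61.7 tool y [ 1.    -0.     0.003] z [ 0.003  0.    -1.   ] F [ 0.3 -0.2  5.5]
```

Call:
apply_moves(steps=[[[0, 0, -0.02], [0, 0, 0], 0.2], [[0, 0, -0.05], [0, 0, 0], 0.2], [[0, 0, -0.07], [0, 0, 0], 0.2], [[0, 0, -0.08], [0, 0, 0], 0.2], [[0, 0, -0.08], [0, 0, 0], 0.2], [[0, 0, -0.06], [0, 0, 0], 0.2], [[0.02, 0, -0.04], [0, 0, 0], 0.2], [[0.04, 0, 0], [0, 0, 0], 0.2]])

```text
clock: 4.82
eef_pos: [0.5165, 0.0481, 0.2063]
tool_rot: [0.708, 0.706, 0.001, 0.001]
ft_force: [0.4, 0.9, -2.0]
grip_width: 0.0462
grasp_force: 61.8
```

Call:
apply_moves(steps=[[[0.065, -0.02, 0], [0, 0, 0], 0.2], [[0.08, -0.03, 0], [0, 0, 0], 0.2], [[0.1, -0.04, 0], [0, 0, 0], 0.2], [[0.1, -0.04, 0], [0, 0, 0], 0.2], [[0.1, -0.05, 0], [0, 0, 0], 0.2], [[0.1, -0.05, 0], [0, 0, 0], 0.2], [[0.1, -0.05, 0], [0, 0, 0], 0.2], [[0.1, -0.05, 0], [0, 0, 0], 0.2]])

```text
clock: 5.48
eef_pos: [0.4483, 0.1985, 0.2033]
tool_rot: [0.707, 0.707, -0.001, -0.001]
ft_force: [-0.6, 0.2, -1.6]
grip_width: 0.0466
grasp_force: 61.8
```

Call:
apply_moves(steps=[[[0.1, -0.05, 0], [0, 0, 0], 0.2], [[0.1, -0.05, 0], [0, 0, 0], 0.2], [[0.1, -0.05, 0], [0, 0, 0], 0.2], [[0.1, -0.04, 0], [0, 0, 0], 0.2], [[0.09, -0.03, 0], [0, 0, 0], 0.2], [[0.07, -0.02, 0], [0, 0, 0], 0.2], [[0.06, -0.01, 0], [0, 0, 0], 0.2], [[0.03, 0, 0], [0, 0, 0], 0.2]])

```text
clock: 6.15
eef_pos: [0.3987, 0.3287, 0.2035]
tool_rot: [0.707, 0.708, -0.001, -0.0]
ft_force: [0.3, 0.4, -2.4]
grip_width: 0.0461
grasp_force: 61.8
```

Call:
apply_moves(steps=[[[0, 0, 0], [0, 0, 0], 0.2], [[0, 0, 0.05], [0, 0, 0], 0.2], [[0, 0, 0.08], [0, 0, 0], 0.2], [[0, 0, 0.08], [0, 0, 0], 0.2], [[0, 0, 0.07], [0, 0, 0], 0.2], [[0, 0, 0.05], [0, 0, 0], 0.2], [[0, 0, 0.03], [0, 0, 0], 0.2], [[0, 0, 0.02], [0, 0, 0], 0.2]])

```text
clock: 6.82
eef_pos: [0.3997, 0.3263, 0.1272]
tool_rot: [0.708, 0.707, -0.001, -0.0]
ft_force: [0.2, -0.2, -1.6]
grip_width: 0.0465
grasp_force: 61.8
```

```bash
python3 - <<'E'
from h import *
go((.40,.327,.1255))
im,w=cloud("scene"); save(im[150:450,340:640],"s2.png")
E
```

```text
clock 6.82 pos [0.3997 0.3263 0.1272] grip 0.0465 61.8 tool y [ 1.    -0.002 -0.001] z [-0.001 -0.001 -1.   ] F [ 0.2 -0.2 -1.6]
 to (0.4, 0.327, 0.1255) total frac [0.004 0.001 0.008]
```

View pics/s2.png

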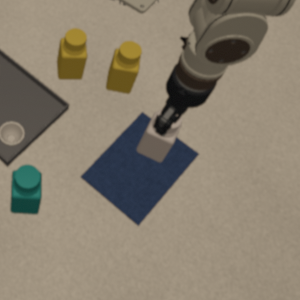

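The square bottle is over the mat's near half. I'll lower it the last millimetres.

Call:
apply_moves(steps=[[[0, 0, 0.005], [0, 0, 0], 0.2], [[0, 0, 0.005], [0, 0, 0], 0.2], [[0, 0, 0], [0, 0, 0], 0.2], [[0, 0, 0], [0, 0, 0], 0.2], [[0, 0, 0], [0, 0, 0], 0.2], [[0, 0, 0], [0, 0, 0], 0.2], [[0, 0, 0], [0, 0, 0], 0.2], [[0, 0, 0], [0, 0, 0], 0.2]])

```text
clock: 7.53
eef_pos: [0.3999, 0.3273, 0.1264]
tool_rot: [0.707, 0.707, 0.0, 0.0]
ft_force: [0.0, -0.0, -2.9]
grip_width: 0.0462
grasp_force: 61.8
```

```bash
python3 -c "
from h import *
go()"
```

```text
clock 7.53 pos [0.3999 0.3273 0.1264] grip 0.0462 61.8 tool y [ 1. -0.  0.] z [ 0.  0. -1.] F [ 0.  -0.  -2.9]
```

Call:
apply_moves(steps=[[[0, 0, 0.005], [0, 0, 0], 0.2], [[0, 0, 0.005], [0, 0, 0], 0.2], [[0, 0, 0], [0, 0, 0], 0.2], [[0, 0, 0], [0, 0, 0], 0.2], [[0, 0, 0], [0, 0, 0], 0.2], [[0, 0, 0], [0, 0, 0], 0.2], [[0, 0, 0], [0, 0, 0], 0.2], [[0, 0, 0], [0, 0, 0], 0.2]])

```text
clock: 8.2
eef_pos: [0.4002, 0.3276, 0.1256]
tool_rot: [0.707, 0.707, 0.001, -0.0]
ft_force: [-0.9, -0.8, 6.1]
grip_width: 0.0466
grasp_force: 62.5
```

Call:
apply_moves(steps=[[[0, 0, 0], [0, 0, 0], 0.6], [[0, 0, 0], [0, 0, 0], 0.7], [[0, 0, 0], [0, 0, 0], 0.8], [[0, 0, 0], [0, 0, 0], 0.9], [[0, 0, -0.03], [0, 0, 0], 0.9], [[0, 0, -0.09], [0, 0, 0], 0.9], [[0, 0, -0.1], [0, 0, 0], 0.9], [[0, 0, -0.1], [0, 0, 0], 0.9]])

```text
clock: 8.87
eef_pos: [0.3996, 0.327, 0.189]
tool_rot: [0.707, 0.707, -0.001, -0.0]
ft_force: [0.0, -0.3, -0.3]
grip_width: 0.0768
grasp_force: 0.0
```

Call:
apply_moves(steps=[[[0, 0, -0.1], [0, 0, 0], 0.9], [[0, 0, -0.1], [0, 0, 0], 0.9], [[0, 0, -0.1], [0, 0, 0], 0.9], [[-0.04, 0.02, 0], [0, 0, 0], 0.9], [[-0.08, 0.03, 0], [0, 0, 0], 0.9], [[-0.12, 0.035, 0], [0, 0, 0], 0.9], [[-0.12, 0.035, 0], [0, 0, 0], 0.9], [[-0.12, 0.035, 0], [0, 0, 0], 0.9]])

```text
clock: 9.53
eef_pos: [0.4308, 0.23, 0.2479]
tool_rot: [0.707, 0.707, -0.0, 0.0]
ft_force: [1.3, -0.5, 0.2]
grip_width: 0.077
grasp_force: 0.0
```

Call:
apply_moves(steps=[[[-0.12, 0.035, 0], [0, 0, 0], 0.9], [[-0.12, 0.035, 0], [0, 0, 0], 0.9], [[-0.12, 0.035, 0], [0, 0, 0], 0.9], [[-0.12, 0.035, 0], [0, 0, 0], 0.9], [[-0.12, 0.035, 0], [0, 0, 0], 0.9], [[-0.12, 0.035, 0], [0, 0, 0], 0.9], [[-0.12, 0.035, 0], [0, 0, 0], 0.9], [[-0.12, 0.035, 0], [0, 0, 0], 0.9]])

```text
clock: 10.2
eef_pos: [0.4866, 0.0376, 0.248]
tool_rot: [0.707, 0.707, -0.0, -0.0]
ft_force: [1.1, 0.3, -0.0]
grip_width: 0.077
grasp_force: 0.0
```

Call:
apply_moves(steps=[[[-0.12, 0.035, 0], [0, 0, 0], 0.9], [[-0.12, 0.035, 0], [0, 0, 0], 0.9], [[-0.12, 0.035, 0], [0, 0, 0], 0.9], [[-0.08, 0.03, 0], [0, 0, 0], 0.9], [[-0.04, 0.02, 0], [0, 0, 0], 0.9], [[0, 0, 0], [0, 0, 0], 0.9], [[0, 0, 0], [0, 0, 0], 0.9], [[0, 0, 0], [0, 0, 0], 0.9]])

```text
clock: 10.87
eef_pos: [0.5173, -0.056, 0.2481]
tool_rot: [0.707, 0.707, -0.0, -0.0]
ft_force: [0.0, -0.1, 0.3]
grip_width: 0.0768
grasp_force: 0.0
```

```bash
python3 - <<'E'
from h import *
im,w=cloud("top"); z=w[...,2]
m=(z>.125)&(w[...,1]>.28)&(w[...,1]<.38)&(w[...,0]>.3)&(w[...,0]<.5); print("sq now",m.sum(),np.round(np.nanmedian(w[m],0),4))
im,w=cloud("wrist"); z=w[...,2]
m=(z>.15)&(z<.166)&(w[...,1]>-.1)&(w[...,1]<-.02); print("round",m.sum(),np.round(w[m].min(0),4),np.round(w[m].max(0),4))
go((.515,-.060,.145))
E
```

```text
sq now 421 [0.3992 0.3243 0.1349]
round 3687 [ 0.4976 -0.0793  0.15  ] [ 0.5348 -0.0422  0.1602]
clock 10.97 pos [ 0.5174 -0.0558  0.2483] grip 0.077 0.0 tool y [ 1.     0.001 -0.   ] z [-0.  0. -1.] F [ 0.4 -0.4 -0.2]
 to (0.515, -0.06, 0.145) total frac [-0.021 -0.012  0.517]
```

Call:
apply_moves(steps=[[[-0.012, -0.003, 0.05], [0, 0, 0], 0.9], [[-0.012, -0.003, 0.09], [0, 0, 0], 0.9], [[0, 0, 0.1], [0, 0, 0], 0.9], [[0, 0, 0.1], [0, 0, 0], 0.9], [[0, 0, 0.08], [0, 0, 0], 0.9], [[0, 0, 0.06], [0, 0, 0], 0.9], [[0, 0, 0.035], [0, 0, 0], 0.9], [[0, 0, 0], [0, 0, 0], 0.9]])

```text
clock: 11.63
eef_pos: [0.5149, -0.061, 0.1432]
tool_rot: [0.707, 0.707, -0.001, -0.002]
ft_force: [-0.6, 0.2, 0.3]
grip_width: 0.0773
grasp_force: 0.0
```

Call:
apply_moves(steps=[[[0, 0, 0], [0, 0, 0], 0.5], [[0, 0, 0], [0, 0, 0], 0.3], [[0, 0, 0], [0, 0, 0], 0.2], [[0, 0, 0], [0, 0, 0], 0.1], [[0, 0, 0], [0, 0, 0], 0.1], [[0, 0, 0], [0, 0, 0], 0.1], [[0, 0, 0], [0, 0, 0], 0.1], [[0, 0, 0], [0, 0, 0], 0.1]])

```text
clock: 12.3
eef_pos: [0.5172, -0.0617, 0.1466]
tool_rot: [0.707, 0.707, 0.001, 0.001]
ft_force: [-1.0, -0.2, 5.7]
grip_width: 0.0365
grasp_force: 60.8
```

```bash
python3 -c "
from h import *
go((.50,.324,.145))"
```

```text
clock 12.30 pos [ 0.5172 -0.0617  0.1466] grip 0.0365 60.8 tool y [ 1.    -0.001  0.002] z [ 0.002 -0.    -1.   ] F [-1.  -0.2  5.7]
 to (0.5, 0.324, 0.145) total frac [ 1.928 -0.087  0.007]
```

Call:
apply_moves(steps=[[[0, 0, -0.02], [0, 0, 0], 0.1], [[0, 0, -0.05], [0, 0, 0], 0.1], [[0, 0, -0.07], [0, 0, 0], 0.1], [[0, 0, -0.08], [0, 0, 0], 0.1], [[0, 0, -0.08], [0, 0, 0], 0.1], [[0, 0, -0.06], [0, 0, 0], 0.1], [[0.02, 0, -0.04], [0, 0, 0], 0.1], [[0.04, 0, 0], [0, 0, 0], 0.1]])

```text
clock: 12.97
eef_pos: [0.5174, -0.0499, 0.2272]
tool_rot: [0.708, 0.706, 0.001, 0.001]
ft_force: [0.5, 1.1, -2.7]
grip_width: 0.0364
grasp_force: 60.6
```

Call:
apply_moves(steps=[[[0.07, 0, 0], [0, 0, 0], 0.1], [[0.1, 0, 0], [0, 0, 0], 0.1], [[0.11, 0, 0], [0, 0, 0], 0.1], [[0.11, 0, 0], [0, 0, 0], 0.1], [[0.11, -0.01, 0], [0, 0, 0], 0.1], [[0.11, -0.01, 0], [0, 0, 0], 0.1], [[0.11, -0.01, 0], [0, 0, 0], 0.1], [[0.11, -0.01, 0], [0, 0, 0], 0.1]])

```text
clock: 13.63
eef_pos: [0.5073, 0.118, 0.2241]
tool_rot: [0.707, 0.707, -0.001, -0.001]
ft_force: [0.5, -0.4, -3.4]
grip_width: 0.0366
grasp_force: 60.6
```

Call:
apply_moves(steps=[[[0.11, -0.01, 0], [0, 0, 0], 0.1], [[0.11, -0.01, 0], [0, 0, 0], 0.1], [[0.11, -0.01, 0], [0, 0, 0], 0.1], [[0.11, -0.01, 0], [0, 0, 0], 0.1], [[0.11, 0, 0], [0, 0, 0], 0.1], [[0.11, 0, 0], [0, 0, 0], 0.1], [[0.11, 0, 0], [0, 0, 0], 0.1], [[0.1, 0, 0], [0, 0, 0], 0.1]])

```text
clock: 14.3
eef_pos: [0.4993, 0.2921, 0.2239]
tool_rot: [0.707, 0.707, -0.001, -0.001]
ft_force: [-0.3, -0.4, -3.1]
grip_width: 0.0365
grasp_force: 60.6
```

Call:
apply_moves(steps=[[[0.09, 0, 0], [0, 0, 0], 0.1], [[0.06, 0, 0], [0, 0, 0], 0.1], [[0.03, 0, 0], [0, 0, 0], 0.1], [[0, 0, 0], [0, 0, 0], 0.1], [[0, 0, 0.05], [0, 0, 0], 0.1], [[0, 0, 0.08], [0, 0, 0], 0.1], [[0, 0, 0.08], [0, 0, 0], 0.1], [[0, 0, 0.07], [0, 0, 0], 0.1]])

```text
clock: 14.97
eef_pos: [0.5004, 0.3247, 0.1677]
tool_rot: [0.708, 0.706, -0.001, 0.0]
ft_force: [-1.3, -0.0, -3.9]
grip_width: 0.0368
grasp_force: 60.6
```

Call:
apply_moves(steps=[[[0, 0, 0.05], [0, 0, 0], 0.1], [[0, 0, 0.03], [0, 0, 0], 0.1], [[0, 0, 0.02], [0, 0, 0], 0.1], [[0, 0, 0.01], [0, 0, 0], 0.1], [[0, 0, 0], [0, 0, 0], 0.1], [[0, 0, 0], [0, 0, 0], 0.1], [[0, 0, 0], [0, 0, 0], 0.1], [[0, 0, 0], [0, 0, 0], 0.1]])

```text
clock: 15.63
eef_pos: [0.5011, 0.3267, 0.1481]
tool_rot: [0.707, 0.707, 0.001, 0.0]
ft_force: [-0.1, -0.3, -3.7]
grip_width: 0.0363
grasp_force: 60.6
```

```bash
python3 -c "
from h import *
go((.50,.324,.145))"
```

```text
clock 15.63 pos [0.5011 0.3267 0.1481] grip 0.0363 60.6 tool y [ 1.    -0.     0.001] z [ 0.001  0.001 -1.   ] F [-0.1 -0.3 -3.7]
 to (0.5, 0.324, 0.145) total frac [-0.014 -0.005  0.015]
```

Call:
apply_moves(steps=[[[0, 0, 0.005], [0, 0, 0], 0.1], [[0, 0, 0.004], [0, 0, 0], 0.1], [[0, 0, 0.003], [0, 0, 0], 0.1], [[0, 0, 0], [0, 0, 0], 0.1], [[0, 0, 0], [0, 0, 0], 0.1], [[0, 0, 0], [0, 0, 0], 0.1], [[0, 0, 0], [0, 0, 0], 0.1], [[0, 0, 0], [0, 0, 0], 0.1]])

```text
clock: 16.3
eef_pos: [0.501, 0.3269, 0.1466]
tool_rot: [0.707, 0.707, 0.001, 0.0]
ft_force: [-2.2, -0.5, 6.1]
grip_width: 0.0366
grasp_force: 61.4
```

Call:
apply_moves(steps=[[[0, 0, 0], [0, 0, 0], 0.5], [[0, 0, 0], [0, 0, 0], 0.6], [[0, 0, 0], [0, 0, 0], 0.75], [[0, 0, 0], [0, 0, 0], 0.75], [[0, 0, -0.03], [0, 0, 0], 0.75], [[0, 0, -0.09], [0, 0, 0], 0.75], [[0, 0, -0.1], [0, 0, 0], 0.75], [[0, 0, -0.1], [0, 0, 0], 0.75]])

```text
clock: 16.97
eef_pos: [0.5004, 0.3262, 0.2095]
tool_rot: [0.707, 0.707, -0.001, -0.0]
ft_force: [0.0, 0.2, -0.2]
grip_width: 0.0642
grasp_force: 0.0
```

Call:
apply_moves(steps=[[[0, 0, -0.1], [0, 0, 0], 0.75], [[0, 0, -0.1], [0, 0, 0], 0.75], [[-0.03, 0.01, 0], [0, 0, 0], 0.75], [[-0.08, 0.02, 0], [0, 0, 0], 0.75], [[-0.12, 0.025, 0], [0, 0, 0], 0.75], [[-0.12, 0.025, 0], [0, 0, 0], 0.75], [[-0.12, 0.025, 0], [0, 0, 0], 0.75], [[-0.12, 0.025, 0], [0, 0, 0], 0.75]])

```text
clock: 17.63
eef_pos: [0.5266, 0.2071, 0.2485]
tool_rot: [0.707, 0.707, -0.0, -0.0]
ft_force: [0.2, 0.6, 0.5]
grip_width: 0.064
grasp_force: 0.0
```

Call:
apply_moves(steps=[[[-0.12, 0.025, 0], [0, 0, 0], 0.75], [[-0.12, 0.025, 0], [0, 0, 0], 0.75], [[-0.12, 0.025, 0], [0, 0, 0], 0.75], [[-0.12, 0.025, 0], [0, 0, 0], 0.75], [[-0.12, 0.025, 0], [0, 0, 0], 0.75], [[-0.12, 0.025, 0], [0, 0, 0], 0.75], [[-0.12, 0.025, 0], [0, 0, 0], 0.75], [[-0.12, 0.025, 0], [0, 0, 0], 0.75]])

```text
clock: 18.3
eef_pos: [0.5664, 0.0148, 0.2485]
tool_rot: [0.707, 0.707, -0.0, -0.0]
ft_force: [-0.4, 0.4, -0.1]
grip_width: 0.0641
grasp_force: 0.0
```

Call:
apply_moves(steps=[[[-0.09, 0.015, 0], [0, 0, 0], 0.75], [[-0.05, 0.005, 0], [0, 0, 0], 0.75], [[-0.02, 0, 0], [0, 0, 0], 0.75], [[0, 0, 0.05], [0, 0, 0], 0.75], [[0, 0, 0.1], [0, 0, 0], 0.75], [[0, 0, 0.1], [0, 0, 0], 0.75], [[0, 0, 0.1], [0, 0, 0], 0.75], [[0, 0, 0.05], [0, 0, 0], 0.75]])

```text
clock: 18.97
eef_pos: [0.5685, -0.0142, 0.1655]
tool_rot: [0.707, 0.708, -0.001, -0.002]
ft_force: [-1.1, 0.1, 0.3]
grip_width: 0.0644
grasp_force: 0.0
```

```bash
python3 - <<'E'
from h import *
go((.571,-.0151,.047))
im,w=cloud("top"); z=w[...,2]
for lo,hi,n in((.125,.14,"sq"),(.15,.165,"round")):
    m=(z>lo)&(z<hi)&(w[...,1]>.28)&(w[...,1]<.38)&(w[...,0]>.3)&(w[...,0]<.6); print(n,m.sum(),np.round(np.nanmedian(w[m],0),4))
im,w=cloud("wrist"); z=w[...,2]; save(im,"w3.png")
m=(z>.046)&(z<.062)&(abs(w[...,1]+.015)<.04)&(abs(w[...,0]-.571)<.04); print("jar",m.sum(),np.round(w[m].min(0),4),np.round(w[m].max(0),4),np.round(np.median(w[m],0),4))
E
```

```text
clock 18.97 pos [ 0.5685 -0.0142  0.1655] grip 0.0644 0.0 tool y [ 1.     0.001 -0.005] z [-0.005  0.001 -1.   ] F [-1.1  0.1  0.3]
 to (0.571, -0.0151, 0.047) total frac [-0.005  0.015  0.593]
sq 438 [0.4011 0.324  0.1348]
round 267 [0.4973 0.3266 0.1576]
jar 5161 [ 0.5485 -0.0395  0.0461] [0.597  0.0088 0.0556] [ 0.5727 -0.0142  0.053 ]
```

View pics/w3.png

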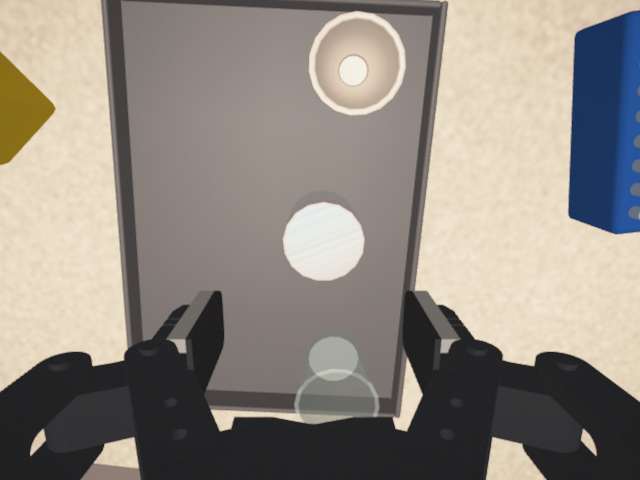

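Both bottles stand on the mat, and the jar lid at (323,241) is clear between the jaws. I descend and grip it.

Call:
apply_moves(steps=[[[0, 0.008, 0.05], [0, 0, 0], 0.75], [[0, 0, 0.1], [0, 0, 0], 0.75], [[0, 0, 0.1], [0, 0, 0], 0.75], [[0, 0, 0.1], [0, 0, 0], 0.75], [[0, 0, 0.1], [0, 0, 0], 0.75], [[0, 0, 0.08], [0, 0, 0], 0.75], [[0, 0, 0.05], [0, 0, 0], 0.75], [[0, 0, 0.02], [0, 0, 0], 0.75]])

```text
clock: 19.73
eef_pos: [0.5718, -0.0154, 0.0478]
tool_rot: [0.707, 0.707, -0.0, -0.0]
ft_force: [0.2, -0.1, 0.2]
grip_width: 0.064
grasp_force: 0.0
```

Call:
apply_moves(steps=[[[0, 0, 0], [0, 0, 0], 0.75], [[0, 0, 0], [0, 0, 0], 0.6], [[0, 0, 0], [0, 0, 0], 0.4], [[0, 0, 0], [0, 0, 0], 0.2], [[0, 0, 0], [0, 0, 0], 0.2], [[0, 0, 0], [0, 0, 0], 0.2], [[0, 0, 0], [0, 0, 0], 0.2], [[0, 0, 0], [0, 0, 0], 0.2]])

```text
clock: 20.4
eef_pos: [0.5734, -0.0156, 0.0505]
tool_rot: [0.707, 0.707, 0.001, 0.001]
ft_force: [-0.5, -0.6, 6.0]
grip_width: 0.0471
grasp_force: 62.2
```

```bash
python3 -c "
from h import *
go((.571,-.0151,.167),(.4775,-.318,.167),(.4775,-.318,.11))
im,w=cloud('top');z=w[...,2]
m=(z>.06)&(z<.07)&(w[...,1]<-.25)&(w[...,1]>-.4);c=max(cv2.findContours(m.astype(np.uint8),0,1)[0],key=cv2.contourArea);e=cv2.minEnclosingCircle(c);print(e,ray('top',*e[0],.066),np.median(w[m],0))
"
```

```text
clock 20.40 pos [ 0.5734 -0.0156  0.0505] grip 0.0471 62.2 tool y [ 1.    -0.     0.003] z [ 0.003  0.    -1.   ] F [-0.5 -0.6  6. ]
 to (0.571, -0.0151, 0.167) total frac [ 0.003 -0.01  -0.582]
 to (0.4775, -0.318, 0.167) total frac [-1.515 -0.467 -0.002]
 to (0.4775, -0.318, 0.11) total frac [-0.    -0.001  0.285]
((462.0735168457031, 273.0735168457031), 24.31083106994629) [ 0.47733911 -0.31797623  0.066     ] [ 0.47752905 -0.31839004  0.06446178]
```

Call:
apply_moves(steps=[[[0, 0, -0.02], [0, 0, 0], 0.2], [[0, 0, -0.06], [0, 0, 0], 0.2], [[0, 0, -0.1], [0, 0, 0], 0.2], [[0, 0, -0.1], [0, 0, 0], 0.2], [[0, 0, -0.1], [0, 0, 0], 0.2], [[0, 0, -0.1], [0, 0, 0], 0.2], [[0, 0, -0.08], [0, 0, 0], 0.2], [[0, 0, -0.04], [0, 0, 0], 0.2]])

```text
clock: 21.12
eef_pos: [0.5729, -0.0157, 0.1712]
tool_rot: [0.707, 0.707, 0.001, 0.001]
ft_force: [0.6, 0.3, -0.7]
grip_width: 0.0468
grasp_force: 61.8
```

Call:
apply_moves(steps=[[[-0.04, -0.01, 0], [0, 0, 0], 0.2], [[-0.08, -0.02, 0], [0, 0, 0], 0.2], [[-0.1, -0.035, 0], [0, 0, 0], 0.2], [[-0.11, -0.035, 0], [0, 0, 0], 0.2], [[-0.11, -0.035, 0], [0, 0, 0], 0.2], [[-0.11, -0.035, 0], [0, 0, 0], 0.2], [[-0.11, -0.035, 0], [0, 0, 0], 0.2], [[-0.11, -0.035, 0], [0, 0, 0], 0.2]])

```text
clock: 21.78
eef_pos: [0.5222, -0.1708, 0.1671]
tool_rot: [0.707, 0.707, -0.001, -0.001]
ft_force: [0.1, 0.8, -1.0]
grip_width: 0.0471
grasp_force: 61.8
```

Call:
apply_moves(steps=[[[-0.11, -0.035, 0], [0, 0, 0], 0.2], [[-0.11, -0.035, 0], [0, 0, 0], 0.2], [[-0.11, -0.035, 0], [0, 0, 0], 0.2], [[-0.11, -0.035, 0], [0, 0, 0], 0.2], [[-0.11, -0.035, 0], [0, 0, 0], 0.2], [[-0.1, -0.035, 0], [0, 0, 0], 0.2], [[-0.06, -0.02, 0], [0, 0, 0], 0.2], [[-0.03, -0.01, 0], [0, 0, 0], 0.2]])

```text
clock: 22.45
eef_pos: [0.4743, -0.3191, 0.1674]
tool_rot: [0.708, 0.706, -0.0, -0.001]
ft_force: [0.5, -1.1, -1.8]
grip_width: 0.0469
grasp_force: 61.8
```

Call:
apply_moves(steps=[[[0, 0, 0], [0, 0, 0], 0.2], [[0, 0, 0.04], [0, 0, 0], 0.2], [[0, 0, 0.08], [0, 0, 0], 0.2], [[0, 0, 0.08], [0, 0, 0], 0.2], [[0, 0, 0.04], [0, 0, 0], 0.2], [[0, 0, 0.02], [0, 0, 0], 0.2], [[0, 0, 0], [0, 0, 0], 0.2], [[0, 0, 0], [0, 0, 0], 0.2]])

```text
clock: 23.12
eef_pos: [0.4764, -0.3172, 0.1171]
tool_rot: [0.707, 0.707, 0.0, 0.0]
ft_force: [0.6, -0.3, -1.3]
grip_width: 0.0469
grasp_force: 61.9
```

```bash
python3 -c "
from h import *
go((.4775,-.318,.1125))
im,w=cloud('scene');save(cv2.resize(im[90:290,190:440],None,fx=2.5,fy=2.5),'s4.png')"
```

```text
clock 23.12 pos [ 0.4764 -0.3172  0.1171] grip 0.0469 61.9 tool y [1. 0. 0.] z [ 0. -0. -1.] F [ 0.6 -0.3 -1.3]
 to (0.4775, -0.318, 0.1125) total frac [-0.004  0.006  0.023]
```

View pics/s4.png

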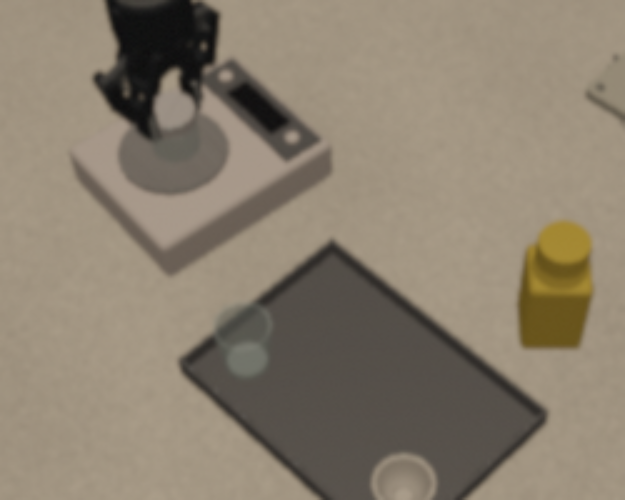

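The jar (175,130) is over the middle of the pan (173,155), and about 4 mm remains.

Call:
apply_moves(steps=[[[-0.002, 0.003, 0.008], [0, 0, 0], 0.2], [[-0.002, 0.003, 0.007], [0, 0, 0], 0.2], [[0, 0, 0.006], [0, 0, 0], 0.2], [[0, 0, 0.003], [0, 0, 0], 0.2], [[0, 0, 0], [0, 0, 0], 0.2], [[0, 0, 0], [0, 0, 0], 0.2], [[0, 0, 0], [0, 0, 0], 0.2], [[0, 0, 0], [0, 0, 0], 0.2]])

```text
clock: 23.83
eef_pos: [0.4774, -0.3186, 0.1126]
tool_rot: [0.707, 0.707, 0.0, 0.0]
ft_force: [-0.3, 1.2, 3.0]
grip_width: 0.0468
grasp_force: 62.2
```

Call:
apply_moves(steps=[[[0, 0, 0], [0, 0, 0], 0.6], [[0, 0, 0], [0, 0, 0], 0.7], [[0, 0, 0], [0, 0, 0], 0.8], [[0, 0, 0], [0, 0, 0], 0.8], [[0, 0, -0.03], [0, 0, 0], 0.8], [[0, 0, -0.07], [0, 0, 0], 0.8], [[0, 0, -0.1], [0, 0, 0], 0.8], [[0, 0, -0.1], [0, 0, 0], 0.8]])

```text
clock: 24.5
eef_pos: [0.4767, -0.3181, 0.1725]
tool_rot: [0.707, 0.707, -0.0, -0.001]
ft_force: [0.9, -0.7, 0.4]
grip_width: 0.0683
grasp_force: 0.0
```

Call:
apply_moves(steps=[[[0, 0, -0.1], [0, 0, 0], 0.8], [[0, 0, -0.1], [0, 0, 0], 0.8], [[0, 0, -0.1], [0, 0, 0], 0.8], [[0, 0, -0.06], [0, 0, 0], 0.8], [[0.04, 0, 0], [0, 0, 0], 0.8], [[0.08, 0, 0], [0, 0, 0], 0.8], [[0.125, 0.005, 0], [0, 0, 0], 0.8], [[0.125, 0.005, 0], [0, 0, 0], 0.8]])

```text
clock: 25.17
eef_pos: [0.4785, -0.2433, 0.2431]
tool_rot: [0.708, 0.706, -0.0, -0.001]
ft_force: [0.4, 0.5, -0.2]
grip_width: 0.0681
grasp_force: 0.0
```

Call:
apply_moves(steps=[[[0.125, 0.005, 0], [0, 0, 0], 0.8], [[0.125, 0.005, 0], [0, 0, 0], 0.8], [[0.125, 0.005, 0], [0, 0, 0], 0.8], [[0.125, 0.005, 0], [0, 0, 0], 0.8], [[0.125, 0.005, 0], [0, 0, 0], 0.8], [[0.125, 0.005, 0], [0, 0, 0], 0.8], [[0.125, 0.005, 0], [0, 0, 0], 0.8], [[0.125, 0.005, 0], [0, 0, 0], 0.8]])

```text
clock: 25.83
eef_pos: [0.4863, -0.0427, 0.2433]
tool_rot: [0.707, 0.707, -0.0, -0.001]
ft_force: [0.2, -0.7, 0.3]
grip_width: 0.0683
grasp_force: 0.0
```

Call:
apply_moves(steps=[[[0.125, 0.005, 0], [0, 0, 0], 0.8], [[0.125, 0.005, 0], [0, 0, 0], 0.8], [[0.125, 0.005, 0], [0, 0, 0], 0.8], [[0.125, 0.005, 0], [0, 0, 0], 0.8], [[0.125, 0.005, 0], [0, 0, 0], 0.8], [[0.125, 0.005, 0], [0, 0, 0], 0.8], [[0.125, 0.005, 0], [0, 0, 0], 0.8], [[0.125, 0.005, 0], [0, 0, 0], 0.8]])

```text
clock: 26.5
eef_pos: [0.4943, 0.157, 0.2432]
tool_rot: [0.707, 0.707, -0.001, -0.0]
ft_force: [0.8, -0.0, 0.8]
grip_width: 0.0682
grasp_force: 0.0
```

Call:
apply_moves(steps=[[[0.125, 0.005, 0], [0, 0, 0], 0.8], [[0.125, 0.005, 0], [0, 0, 0], 0.8], [[0.125, 0.005, 0], [0, 0, 0], 0.8], [[0.125, 0.005, 0], [0, 0, 0], 0.8], [[0.125, 0.005, 0], [0, 0, 0], 0.8], [[0.125, 0.005, 0], [0, 0, 0], 0.8], [[0.07, 0, 0], [0, 0, 0], 0.8], [[0.035, 0, 0], [0, 0, 0], 0.8]])

```text
clock: 27.17
eef_pos: [0.5004, 0.3284, 0.243]
tool_rot: [0.706, 0.708, -0.001, -0.0]
ft_force: [0.1, -0.9, -0.2]
grip_width: 0.0685
grasp_force: 0.0
```

Call:
apply_moves(steps=[[[0, 0, 0], [0, 0, 0], 0.8], [[0, 0, 0], [0, 0, 0], 0.8], [[0, 0, 0], [0, 0, 0], 0.8], [[0, 0, 0], [0, 0, 0], 0.8], [[0, 0, 0], [0, 0, 0], 0.8], [[0, 0, 0], [0, 0, 0], 0.8], [[0, 0, 0], [0, 0, 0], 0.8], [[0, 0, 0], [0, 0, 0], 0.8]])

```text
clock: 27.83
eef_pos: [0.5016, 0.3262, 0.2442]
tool_rot: [0.707, 0.707, 0.0, 0.0]
ft_force: [-0.2, 0.6, 0.0]
grip_width: 0.0683
grasp_force: 0.0
```

```bash
python3 - <<'E'
from h import *
go((.501,.3268,.146))
im,w=cloud("top"); z=w[...,2]
m=(z>.108)&(z<.125)&(w[...,1]<-.25)&(w[...,1]>-.4)&(w[...,0]>.4); print("jar",m.sum(),np.round((w[m].min(0)+w[m].max(0))/2,4),np.round(np.median(w[m],0),4))
im,w=cloud("wrist"); z=w[...,2]
m=(z>.15)&(z<.166)&(w[...,1]>.28)&(w[...,1]<.37); print("round",m.sum(),np.round(w[m].min(0),4),np.round(w[m].max(0),4))
E
```

```text
clock 27.83 pos [0.5016 0.3262 0.2442] grip 0.0683 0.0 tool y [ 1.    -0.001  0.   ] z [ 0.  0. -1.] F [-0.2  0.6  0. ]
 to (0.501, 0.3268, 0.146) total frac [ 0.003 -0.003  0.491]
jar 399 [ 0.4745 -0.3173  0.114 ] [ 0.4754 -0.3171  0.1145]
round 3876 [0.4813 0.3092 0.15  ] [0.519  0.3466 0.1602]
```

Call:
apply_moves(steps=[[[0.003, -0.002, 0.05], [0, 0, 0], 0.8], [[0, 0, 0.09], [0, 0, 0], 0.8], [[0, 0, 0.1], [0, 0, 0], 0.8], [[0, 0, 0.1], [0, 0, 0], 0.8], [[0, 0, 0.08], [0, 0, 0], 0.8], [[0, 0, 0.05], [0, 0, 0], 0.8], [[0, 0, 0.02], [0, 0, 0], 0.8], [[0, 0, 0], [0, 0, 0], 0.8]])

```text
clock: 28.6
eef_pos: [0.5004, 0.3268, 0.1448]
tool_rot: [0.707, 0.707, -0.001, -0.0]
ft_force: [0.2, -0.0, 0.2]
grip_width: 0.0683
grasp_force: 0.0
```

Call:
apply_moves(steps=[[[0, 0, 0], [0, 0, 0], 0.5], [[0, 0, 0], [0, 0, 0], 0.3], [[0, 0, 0], [0, 0, 0], 0.2], [[0, 0, 0], [0, 0, 0], 0.1], [[0, 0, 0], [0, 0, 0], 0.1], [[0, 0, 0], [0, 0, 0], 0.1], [[0, 0, 0], [0, 0, 0], 0.1], [[0, 0, 0], [0, 0, 0], 0.1]])

```text
clock: 29.27
eef_pos: [0.5017, 0.3277, 0.1477]
tool_rot: [0.707, 0.707, 0.001, 0.0]
ft_force: [-1.7, 0.2, 6.5]
grip_width: 0.0364
grasp_force: 60.8
```

```bash
python3 -c "
from h import *
go((.5170,-.0617,.1466))"
```

```text
clock 29.27 pos [0.5017 0.3277 0.1477] grip 0.0364 60.8 tool y [ 1.    -0.     0.002] z [ 0.002  0.002 -1.   ] F [-1.7  0.2  6.5]
 to (0.517, -0.0617, 0.1466) total frac [-1.947  0.077  0.002]
```

Call:
apply_moves(steps=[[[0, 0, -0.02], [0, 0, 0], 0.1], [[0, 0, -0.05], [0, 0, 0], 0.1], [[0, 0, -0.07], [0, 0, 0], 0.1], [[0, 0, -0.08], [0, 0, 0], 0.1], [[0, 0, -0.08], [0, 0, 0], 0.1], [[0, 0, -0.06], [0, 0, 0], 0.1], [[-0.02, 0, -0.04], [0, 0, 0], 0.1], [[-0.04, 0, 0], [0, 0, 0], 0.1]])

```text
clock: 29.93
eef_pos: [0.5018, 0.3159, 0.2279]
tool_rot: [0.707, 0.707, 0.002, 0.0]
ft_force: [0.6, -0.7, -3.5]
grip_width: 0.0361
grasp_force: 60.5
```

Call:
apply_moves(steps=[[[-0.07, 0, 0], [0, 0, 0], 0.1], [[-0.1, 0, 0], [0, 0, 0], 0.1], [[-0.11, 0, 0], [0, 0, 0], 0.1], [[-0.11, 0, 0], [0, 0, 0], 0.1], [[-0.11, 0.01, 0], [0, 0, 0], 0.1], [[-0.11, 0.01, 0], [0, 0, 0], 0.1], [[-0.11, 0.01, 0], [0, 0, 0], 0.1], [[-0.11, 0.01, 0], [0, 0, 0], 0.1]])

```text
clock: 30.6
eef_pos: [0.5076, 0.1464, 0.2246]
tool_rot: [0.708, 0.707, -0.002, -0.001]
ft_force: [0.8, -0.6, -3.7]
grip_width: 0.0361
grasp_force: 60.5
```

Call:
apply_moves(steps=[[[-0.11, 0.01, 0], [0, 0, 0], 0.1], [[-0.11, 0.01, 0], [0, 0, 0], 0.1], [[-0.11, 0.01, 0], [0, 0, 0], 0.1], [[-0.11, 0.005, 0], [0, 0, 0], 0.1], [[-0.11, 0, 0], [0, 0, 0], 0.1], [[-0.11, 0, 0], [0, 0, 0], 0.1], [[-0.11, 0, 0], [0, 0, 0], 0.1], [[-0.1, 0, 0], [0, 0, 0], 0.1]])

```text
clock: 31.27
eef_pos: [0.5139, -0.0273, 0.2247]
tool_rot: [0.708, 0.706, -0.001, -0.001]
ft_force: [0.6, 0.1, -3.2]
grip_width: 0.0362
grasp_force: 60.5
```

Call:
apply_moves(steps=[[[-0.09, 0, 0], [0, 0, 0], 0.1], [[-0.06, 0, 0], [0, 0, 0], 0.1], [[-0.042, 0, 0], [0, 0, 0], 0.1], [[0, 0, 0], [0, 0, 0], 0.1], [[0, 0, 0.05], [0, 0, 0], 0.1], [[0, 0, 0.08], [0, 0, 0], 0.1], [[0, 0, 0.08], [0, 0, 0], 0.1], [[0, 0, 0.07], [0, 0, 0], 0.1]])

```text
clock: 31.93
eef_pos: [0.5153, -0.0619, 0.1684]
tool_rot: [0.707, 0.708, -0.0, -0.001]
ft_force: [0.5, -0.7, -3.3]
grip_width: 0.0365
grasp_force: 60.6
```

Call:
apply_moves(steps=[[[0, 0, 0.05], [0, 0, 0], 0.1], [[0, 0, 0.03], [0, 0, 0], 0.1], [[0, 0, 0.02], [0, 0, 0], 0.1], [[0, 0, 0.01], [0, 0, 0], 0.1], [[0, 0, 0], [0, 0, 0], 0.1], [[0, 0, 0], [0, 0, 0], 0.1], [[0, 0, 0], [0, 0, 0], 0.1], [[0, 0, 0], [0, 0, 0], 0.1]])

```text
clock: 32.6
eef_pos: [0.5164, -0.0633, 0.1487]
tool_rot: [0.707, 0.707, 0.0, 0.001]
ft_force: [-0.4, 0.1, -3.2]
grip_width: 0.0368
grasp_force: 60.6
```

```bash
python3 -c "
from h import *
go((.5170,-.0617,.1466))"
```

```text
clock 32.60 pos [ 0.5164 -0.0633  0.1487] grip 0.0368 60.6 tool y [ 1.    -0.001  0.001] z [ 0.001 -0.    -1.   ] F [-0.4  0.1 -3.2]
 to (0.517, -0.0617, 0.1466) total frac [0.008 0.003 0.01 ]
```

Call:
apply_moves(steps=[[[0.006, 0.003, 0.005], [0, 0, 0], 0.1], [[0, 0, 0.004], [0, 0, 0], 0.1], [[0, 0, 0.003], [0, 0, 0], 0.1], [[0, 0, 0], [0, 0, 0], 0.1], [[0, 0, 0], [0, 0, 0], 0.1], [[0, 0, 0], [0, 0, 0], 0.1], [[0, 0, 0], [0, 0, 0], 0.1], [[0, 0, 0], [0, 0, 0], 0.1]])

```text
clock: 33.27
eef_pos: [0.5168, -0.0623, 0.1477]
tool_rot: [0.707, 0.707, 0.0, 0.001]
ft_force: [-3.5, -0.9, 7.5]
grip_width: 0.0363
grasp_force: 61.9
```

Call:
apply_moves(steps=[[[0, 0, 0], [0, 0, 0], 0.5], [[0, 0, 0], [0, 0, 0], 0.6], [[0, 0, 0], [0, 0, 0], 0.8], [[0, 0, 0], [0, 0, 0], 0.8], [[0, 0, -0.03], [0, 0, 0], 0.8], [[0, 0, -0.09], [0, 0, 0], 0.8], [[0, 0, -0.1], [0, 0, 0], 0.8], [[0, 0, -0.1], [0, 0, 0], 0.8]])

```text
clock: 33.93
eef_pos: [0.5162, -0.0619, 0.2104]
tool_rot: [0.707, 0.707, -0.0, -0.0]
ft_force: [0.7, -0.2, 0.3]
grip_width: 0.0683
grasp_force: 0.0
```

Call:
apply_moves(steps=[[[0, 0, -0.1], [0, 0, 0], 0.8], [[0, 0, -0.08], [0, 0, 0], 0.8], [[0.04, -0.01, 0], [0, 0, 0], 0.8], [[0.08, -0.02, 0], [0, 0, 0], 0.8], [[0.12, -0.037, 0], [0, 0, 0], 0.8], [[0.12, -0.037, 0], [0, 0, 0], 0.8], [[0.12, -0.037, 0], [0, 0, 0], 0.8], [[0.12, -0.037, 0], [0, 0, 0], 0.8]])

```text
clock: 34.6
eef_pos: [0.48, 0.0593, 0.245]
tool_rot: [0.707, 0.707, -0.0, -0.0]
ft_force: [0.3, 0.4, 0.3]
grip_width: 0.0683
grasp_force: 0.0
```

Call:
apply_moves(steps=[[[0.12, -0.037, 0], [0, 0, 0], 0.8], [[0.12, -0.037, 0], [0, 0, 0], 0.8], [[0.12, -0.037, 0], [0, 0, 0], 0.8], [[0.12, -0.037, 0], [0, 0, 0], 0.8], [[0.12, -0.037, 0], [0, 0, 0], 0.8], [[0.12, -0.037, 0], [0, 0, 0], 0.8], [[0.12, -0.037, 0], [0, 0, 0], 0.8], [[0.12, -0.037, 0], [0, 0, 0], 0.8]])

```text
clock: 35.27
eef_pos: [0.4207, 0.2513, 0.2451]
tool_rot: [0.707, 0.707, -0.0, -0.0]
ft_force: [0.6, -0.4, 0.4]
grip_width: 0.0684
grasp_force: 0.0
```

Call:
apply_moves(steps=[[[0.12, -0.037, 0], [0, 0, 0], 0.8], [[0.12, -0.037, 0], [0, 0, 0], 0.8], [[0.1, -0.03, 0], [0, 0, 0], 0.8], [[0.05, 0, 0], [0, 0, 0], 0.8], [[0, 0, 0], [0, 0, 0], 0.9], [[0, 0, 0], [0, 0, 0], 0.9], [[0, 0, 0], [0, 0, 0], 0.9], [[0, 0, 0], [0, 0, 0], 0.9]])

```text
clock: 35.93
eef_pos: [0.4014, 0.3269, 0.2456]
tool_rot: [0.708, 0.706, -0.0, 0.0]
ft_force: [-0.4, -0.8, 1.0]
grip_width: 0.0767
grasp_force: 0.0
```

```bash
python3 - <<'E'
from h import *
go((.4002,.3276,.1255))
im,w=cloud("top"); z=w[...,2]; save(im,"top2.png")
m=(z>.15)&(z<.165)&(abs(w[...,1]+.06)<.04)&(abs(w[...,0]-.515)<.04); print("round",m.sum(),np.round((w[m].min(0)+w[m].max(0))/2,4),np.round(np.median(w[m],0),4))
im,w=cloud("wrist"); z=w[...,2]
m=(z>.128)&(z<.142)&(w[...,1]>.28)&(w[...,1]<.37)&(abs(w[...,0]-.4)<.04); print("sq",m.sum(),np.round(w[m].min(0),4),np.round(w[m].max(0),4))
E
```

```text
clock 35.93 pos [0.4014 0.3269 0.2456] grip 0.0767 0.0 tool y [ 1.    -0.002 -0.   ] z [-0.    -0.001 -1.   ] F [-0.4 -0.8  1. ]
 to (0.4002, 0.3276, 0.1255) total frac [ 0.004 -0.006  0.601]
round 249 [ 0.5128 -0.0632  0.1564] [ 0.5136 -0.0619  0.1577]
sq 4997 [0.3777 0.3023 0.128 ] [0.425  0.3497 0.1375]
```

Call:
apply_moves(steps=[[[0.003, 0, 0.05], [0, 0, 0], 0.9], [[0, 0, 0.1], [0, 0, 0], 0.9], [[0, 0, 0.1], [0, 0, 0], 0.9], [[0, 0, 0.1], [0, 0, 0], 0.9], [[0, 0, 0.1], [0, 0, 0], 0.9], [[0, 0, 0.08], [0, 0, 0], 0.9], [[0, 0, 0.05], [0, 0, 0], 0.9], [[0, 0, 0.02], [0, 0, 0], 0.9]])

```text
clock: 36.7
eef_pos: [0.4001, 0.3274, 0.1235]
tool_rot: [0.707, 0.707, -0.002, -0.0]
ft_force: [0.4, 0.0, -1.0]
grip_width: 0.0769
grasp_force: 0.0
```

Call:
apply_moves(steps=[[[0, 0, 0], [0, 0, 0], 0.8], [[0, 0, 0], [0, 0, 0], 0.5], [[0, 0, 0], [0, 0, 0], 0.3], [[0, 0, 0], [0, 0, 0], 0.2], [[0, 0, 0], [0, 0, 0], 0.2], [[0, 0, 0], [0, 0, 0], 0.2], [[0, 0, 0], [0, 0, 0], 0.2], [[0, 0, 0], [0, 0, 0], 0.2]])

```text
clock: 37.37
eef_pos: [0.402, 0.3294, 0.1271]
tool_rot: [0.707, 0.707, 0.002, 0.0]
ft_force: [0.4, -0.2, 5.9]
grip_width: 0.0465
grasp_force: 62.1
```

```bash
python3 -c "
from h import *
go((.5167,.0363,.1257))"
```

```text
clock 37.37 pos [0.402  0.3294 0.1271] grip 0.0465 62.1 tool y [ 1.    -0.     0.003] z [ 0.003  0.002 -1.   ] F [ 0.4 -0.2  5.9]
 to (0.5167, 0.0363, 0.1257) total frac [-1.465  0.574  0.006]
```

Call:
apply_moves(steps=[[[0, 0, -0.02], [0, 0, 0], 0.2], [[0, 0, -0.05], [0, 0, 0], 0.2], [[0, 0, -0.07], [0, 0, 0], 0.2], [[0, 0, -0.08], [0, 0, 0], 0.2], [[0, 0, -0.08], [0, 0, 0], 0.2], [[0, 0, -0.06], [0, 0, 0], 0.2], [[-0.02, 0, -0.04], [0, 0, 0], 0.2], [[-0.04, 0.01, 0], [0, 0, 0], 0.2]])

```text
clock: 38.03
eef_pos: [0.4035, 0.3174, 0.2076]
tool_rot: [0.707, 0.707, 0.002, 0.0]
ft_force: [0.9, 0.4, -2.2]
grip_width: 0.0461
grasp_force: 61.8
```

Call:
apply_moves(steps=[[[-0.06, 0.02, 0], [0, 0, 0], 0.2], [[-0.08, 0.03, 0], [0, 0, 0], 0.2], [[-0.1, 0.04, 0], [0, 0, 0], 0.2], [[-0.1, 0.05, 0], [0, 0, 0], 0.2], [[-0.1, 0.05, 0], [0, 0, 0], 0.2], [[-0.1, 0.05, 0], [0, 0, 0], 0.2], [[-0.1, 0.05, 0], [0, 0, 0], 0.2], [[-0.1, 0.05, 0], [0, 0, 0], 0.2]])

```text
clock: 38.7
eef_pos: [0.4704, 0.166, 0.2044]
tool_rot: [0.708, 0.707, -0.002, -0.0]
ft_force: [-0.2, -0.0, -1.0]
grip_width: 0.0463
grasp_force: 61.8
```

Call:
apply_moves(steps=[[[-0.1, 0.05, 0], [0, 0, 0], 0.2], [[-0.1, 0.05, 0], [0, 0, 0], 0.2], [[-0.1, 0.04, 0], [0, 0, 0], 0.2], [[-0.1, 0.04, 0], [0, 0, 0], 0.2], [[-0.1, 0.02, 0], [0, 0, 0], 0.2], [[-0.08, 0.02, 0], [0, 0, 0], 0.2], [[-0.05, 0.003, 0], [0, 0, 0], 0.2], [[-0.027, 0, 0], [0, 0, 0], 0.2]])

```text
clock: 39.37
eef_pos: [0.5146, 0.035, 0.2046]
tool_rot: [0.708, 0.706, -0.001, -0.001]
ft_force: [0.3, 0.2, -2.7]
grip_width: 0.0466
grasp_force: 61.8
```

Call:
apply_moves(steps=[[[0, 0, 0], [0, 0, 0], 0.2], [[0, 0, 0.05], [0, 0, 0], 0.2], [[0, 0, 0.08], [0, 0, 0], 0.2], [[0, 0, 0.08], [0, 0, 0], 0.2], [[0, 0, 0.07], [0, 0, 0], 0.2], [[0, 0, 0.05], [0, 0, 0], 0.2], [[0, 0, 0.03], [0, 0, 0], 0.2], [[0, 0, 0.02], [0, 0, 0], 0.2]])

```text
clock: 40.03
eef_pos: [0.5149, 0.0378, 0.1286]
tool_rot: [0.707, 0.707, -0.001, -0.001]
ft_force: [-0.5, 0.4, -1.3]
grip_width: 0.0464
grasp_force: 61.8
```

Call:
apply_moves(steps=[[[0, 0, 0], [0, 0, 0], 0.2], [[0, 0, 0], [0, 0, 0], 0.2], [[0, 0, 0], [0, 0, 0], 0.2], [[0, 0, 0], [0, 0, 0], 0.2], [[0, 0, 0], [0, 0, 0], 0.2], [[0, 0, 0], [0, 0, 0], 0.2], [[0, 0, 0], [0, 0, 0], 0.2], [[0, 0, 0], [0, 0, 0], 0.2]])

```text
clock: 40.7
eef_pos: [0.5156, 0.0371, 0.1299]
tool_rot: [0.707, 0.707, 0.0, 0.0]
ft_force: [-0.1, 0.0, -1.6]
grip_width: 0.0464
grasp_force: 61.8
```

```bash
python3 -c "
from h import *
go((.5167,.038,.1257))"
```

```text
clock 40.70 pos [0.5156 0.0371 0.1299] grip 0.0464 61.8 tool y [ 1.    -0.001  0.   ] z [ 0.  0. -1.] F [-0.1  0.  -1.6]
 to (0.5167, 0.038, 0.1257) total frac [0.004 0.005 0.021]
```

Call:
apply_moves(steps=[[[0.004, 0.005, 0.006], [0, 0, 0], 0.2], [[0, 0, 0.005], [0, 0, 0], 0.2], [[0, 0, 0.004], [0, 0, 0], 0.2], [[0, 0, 0.003], [0, 0, 0], 0.2], [[0, 0, 0], [0, 0, 0], 0.2], [[0, 0, 0], [0, 0, 0], 0.2], [[0, 0, 0], [0, 0, 0], 0.2], [[0, 0, 0], [0, 0, 0], 0.2]])

```text
clock: 41.37
eef_pos: [0.5167, 0.0379, 0.1271]
tool_rot: [0.707, 0.707, 0.0, 0.0]
ft_force: [-1.6, -1.0, 5.2]
grip_width: 0.0466
grasp_force: 62.6
```

Contact with the tray floor. I release, rise and move back toward the mat side.

Call:
apply_moves(steps=[[[0, 0, 0], [0, 0, 0], 0.6], [[0, 0, 0], [0, 0, 0], 0.7], [[0, 0, 0], [0, 0, 0], 0.8], [[0, 0, 0], [0, 0, 0], 0.9], [[0, 0, -0.03], [0, 0, 0], 0.9], [[0, 0, -0.09], [0, 0, 0], 0.9], [[0, 0, -0.1], [0, 0, 0], 0.9], [[0, 0, -0.1], [0, 0, 0], 0.9]])

```text
clock: 42.03
eef_pos: [0.5162, 0.038, 0.1908]
tool_rot: [0.707, 0.707, -0.0, -0.0]
ft_force: [0.7, 0.7, 0.0]
grip_width: 0.077
grasp_force: 0.0
```

Call:
apply_moves(steps=[[[0, 0, -0.1], [0, 0, 0], 0.9], [[0, 0, -0.1], [0, 0, 0], 0.9], [[0, 0, -0.1], [0, 0, 0], 0.9], [[0.05, 0, 0], [0, 0, 0], 0.9], [[0.1, -0.05, 0], [0, 0, 0], 0.9], [[0.12, -0.05, 0], [0, 0, 0], 0.9], [[0.12, -0.05, 0], [0, 0, 0], 0.9], [[0.12, -0.05, 0], [0, 0, 0], 0.9]])

```text
clock: 42.7
eef_pos: [0.4758, 0.1411, 0.2496]
tool_rot: [0.707, 0.707, -0.0, -0.0]
ft_force: [-0.3, 0.2, -0.3]
grip_width: 0.0769
grasp_force: 0.0
```

Call:
apply_moves(steps=[[[0.12, -0.05, 0], [0, 0, 0], 0.9], [[0.12, -0.05, 0], [0, 0, 0], 0.9], [[0.12, -0.05, 0], [0, 0, 0], 0.9], [[0.12, -0.05, 0], [0, 0, 0], 0.9], [[0.08, 0, 0], [0, 0, 0], 0.9], [[0.04, 0, 0], [0, 0, 0], 0.9], [[0, 0, 0], [0, 0, 0], 0.9], [[0, 0, 0], [0, 0, 0], 0.9]])

```text
clock: 43.37
eef_pos: [0.4365, 0.2599, 0.2496]
tool_rot: [0.707, 0.707, -0.001, 0.0]
ft_force: [-0.3, -0.4, 0.9]
grip_width: 0.0772
grasp_force: 0.0
```

```bash
python3 - <<'E'
from h import *
go()
im,w=cloud("top"); z=w[...,2]; save(im[180:360,220:520],"top3.png")
for n,lo,hi,x,y in(("round",.15,.165,.515,-.06),("sq",.125,.142,.515,.035),("jar",.108,.125,.4775,-.318)):
    m=(z>lo)&(z<hi)&(abs(w[...,1]-y)<.04)&(abs(w[...,0]-x)<.04); print(n,m.sum(),np.round(np.median(w[m],0),4))
E
```

```text
clock 43.37 pos [0.4365 0.2599 0.2496] grip 0.0772 0.0 tool y [ 1.     0.    -0.001] z [-0.001 -0.001 -1.   ] F [-0.3 -0.4  0.9]
round 251 [ 0.5136 -0.062   0.1572]
sq 386 [0.5135 0.0352 0.1344]
jar 398 [ 0.4754 -0.3173  0.1144]
```

View pics/top3.png

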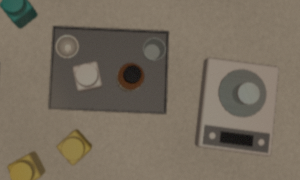

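The picture shows both bottles back in the tray at (88,75) and (131,75), and the jar on the pan at (249,94). Its offset from the pan centre in the picture is parallax. By depth, the jar is about 3 mm off centre and the bottles are within about 2 mm of where they started.

```bash
python3 -c "
from h import *
print(bot.job_done())"
```

```text
the job is handed in; nothing more can be done
None
```

I handed the job in at about 43 s, with no verdict returned: the jar is on the balance pan about 3 mm off centre, and both bottles are upright in the tray within about 2 mm of where they started (camera estimates).

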